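# Start the terminal bolt on a current test set

### The arm

A 6-joint arm with a two-finger parallel gripper is mounted at the origin on the work surface. World frame = base frame: x ahead of the robot, y to its left, z up, the work surface at z = 0. Lengths are in m, angles in degrees, forces in N, time in s.
With the tool pointing down it reaches from about 0.375 to 0.9 m from the base axis. Payload 3.1 kg.
Tool frame: the origin (TCP) lies between the finger pads; the fingertips stand 11 mm ahead of it and the grasp point (between the pads) lies 8 mm behind it; z points along the fingers, y is the line along which they close (so a half turn about z gives the same grasp; the last joint's range is limited). The gripper opens to 87 mm and grips with 3 to 60 N. Pads are 19 mm wide; open, the fingers measure 117 mm over their backs; the gripper's body (75 mm by 190 mm) begins 51 mm behind the grasp point.
Start: joints at [-84.483, 30.224, 82.088, -0, 67.689, -10.227], TCP at [0.17, -0.602, 0.234] pointing down, gripper open.
Joint ranges: [-176.69, 176.69], [-43.24, 126.21], [12.49, 139.97], [-82, 262], [0, 151.66], [-163.58, 163.58]. Speed limits (degrees/s): [159.86, 159.86, 180, 180, 180, 180].

### API

Orientations are given as [roll, pitch, yaw] about the fixed x, y, z axes, in that order (R = Rz(yaw) Ry(pitch) Rx(roll)).
In Python, from rig import bot, imaging, spotter gives the robot as it stands.
- The arm moves only by the tool drive_tool, never from a script. Its argument "targets" is a list that holds one entry, the list of rows, each a list of 7 numbers: the shift along the tool's x, y, z in mm, then the turn, a rotation vector about the tool's x, y, z in degrees, then the closure, from 0 (fully open) to 1 (shut). A call has 1 to 8 rows; each row shifts and turns the commanded pose from where the row before left it, along the tool's axes as they then stand; what a row does not reach is not made up. A row lasts 1/10 s, in which the tool goes at most 50 mm and 8.59 degrees, less where a joint would pass 70% of its speed; a pose out of reach is approached as far as the arm can. A call with a gripper value outside its range is refused whole. The fingers move at their own pace and stop on an object; the grip force is fixed at half the most. Time passes only in rows, so rows that do not move let the fingers close. It gives the time, the measured TCP pose, the force, the opening and the grip force at its end, in the units of the state.
- bot.read_state(): the state, without advancing time (a new reading comes with each control period).
- imaging.snapshot(name): name is "scene" or "side" or "wrist"; returns a dict with "pixels" (400x640x3 uint8, red, green, blue), "z_map" (400x640 float32, m along the optical axis (not along the pixel's ray), 0 where there is no reading), "fx", "fy", "cx", "cy" (pixels), "xyz" and "rotation" of the camera in the world. Camera axes: x right, y down, z forward; pixel columns grow to the right and rows downward; lengths in m; the calibration is good to about 2 mm. A picture is of the moment at which its call begins.
- bot.hand_in(): hands the job in; it is judged then, once.
Trained networks look in a picture, given as the dict that the camera call returned (one of the last four; its "shot" number tells which), for a name from the list of things; names that differ only in an ending like _2 or _b are one class to them, and where a whole thing is asked for, a point or a joint stands for the part that bears it (a point fixed in the world has none). Each returns a list of dicts, best first, with "p" (0 to 1); they miss things now and then, are a little off and sometimes report something else, mostly with a low value. They report only what shows in the picture. A call takes as long as a camera call.
- spotter.look_for(thing, picture): "xyz" ([x, y, z] in m, in world coordinates, good to about 4 mm: the middle of the surface that is visible of it).
The state is a dict: "time_s": time; "joint_positions": joint angles; "qvel": joint speeds; "tau": joint torques, N m; "tcp_pos": TCP position; "tcp_rot": TCP orientation; "wrist_force": force on the tool from outside, world axes, zero at the start; "torque": the same for the moment, N m; "opening": finger opening in m; "finger_force": force on a finger pad.
Only numpy, scipy, OpenCV 4.12 (cv2) and the standard library are available. Lean on these libraries where they do the work, as an engineer would, in place of code of your own. Each camera call takes 0.05 s, during which the arm holds its last target. There are 200 camera calls.

### The job

First turn the test set's output knob down to zero, anticlockwise onto its stop. Then start the thumb bolt that stands loose in the copper link: turn it backward (anticlockwise) until it drops into the thread, then forward (clockwise) one turn from there. Finish still gripping the bolt's head at that point, without letting go, and leave the multimeter and tools on the bench where they lie.

Things in the scene. Friction and masses are not known exactly. Their poses are not given: they have to be found in the camera images.
- panel (a point): centre of the white level panel on top of the blue test set (case 260 mm deep, 380 wide, 130 high, fixed). x points away from the operator, y to his left. From this point the knob lies at x -35, y +115 mm; two brass terminals at x +50, y -25 and -135 mm, joined by a copper link (44 x 165 x 6 mm) whose upper face is 26 mm above the panel
- knob (a joint): turn of the black output knob in rad: 0 = on its zero stop (fully anticlockwise seen from above), growing clockwise up to 5.4. Stiff to about 0.05 N m, stays where it is left
- knob_grip (a point): on the knob's upright axis, 30 mm above the panel, where to grip it: a round fluted knob 46 mm in diameter from 5 to 44 mm above the panel, with a 60 mm skirt below that and a white pointer line on top
- bolt_head (a point): centre of the head of the loose brass thumb bolt (upright, 0.4 kg): round knurled head 44 mm in diameter, 18 high, slot on top; under it a collar 30 mm in diameter, 8 high, then bare thread. At lift 0 this point is 39 mm above the link. It is the taller of two like bolts, 22 mm above the one already screwed down (collar on the link); which terminal has which changes
- bolt: the loose thumb bolt itself; origin on its axis inside the terminal's boss, 51 mm below the centre of its head, z up
- bolt_turn (a joint): turn of the loose bolt in rad, growing forward (clockwise from above, screwing in; right-hand thread, 20 mm, pitch 2.5 mm). Starts at 0.6 to 2.2, resting on top of the first thread. Turned back it climbs slightly; at 0 (up to 0.2 sooner if pressed) it runs off the thread's end and can drop 2.5 mm (again at each whole turn further back). Friction about 0.05 N m, stays where left
- bolt_lift (a joint): height of the loose bolt in m: 0 = dropped into the thread start, up to +0.0025 on top of the first thread, then -0.0025 for each turn screwed in. Lightly pressed while turned back, it drops under the push and the force felt falls several N; a firm grip that does not press may hold it up until the hand follows down or lets go. Once in the thread it moves 2.5 mm a turn and the hand must follow
- multimeter: yellow multimeter, 185 x 88 x 43 mm, lying left of the set; origin at its underside; leave it alone
- pliers: pliers with blue grips, 185 mm long, lying right of the set; leave them alone
- spanner: steel spanner, 223 mm long, lying right of the set; leave it alone

How it is judged (in metres and radians):
On the way, in this order (a step that is already met when the one before it is completed fails the run):
1. the knob is on its zero stop (value of joint knob below 0.08 rad), for 0.1 s.
2. the bolt has been turned back to the end of the thread and has dropped, the knob still at zero (value of joint bolt_turn below 0.35 rad and value of joint bolt_lift between -0.0006 and 0.001 m and value of joint knob below 0.08 rad), for 0.1 s.
3. the bolt is screwed in one turn from the drop, give or take a third (value of joint bolt_lift between -0.0034 and -0.0016 m), for 0.1 s.
At the end, for the whole second after the job is handed in: the knob is still within 0.08 rad of its zero stop; the bolt is 1.6 to 3.4 mm below the drop level, that is screwed in one turn give or take a third, and not turning; the fingers grip it with more than 5 N (all of step 3 and value of joint knob below 0.08 rad and velocity of joint bolt_turn between -0.1 and 0.1 rad/s and contact force between the fingers and bolt above 5 N); the arm keeps its last pose, push and grip.
It fails at once if the multimeter was moved more than 20 mm (distance of multimeter from where it was at the start of the episode above 0.02 m).
It fails at once if the pliers were moved more than 20 mm (distance of pliers from where it was at the start of the episode above 0.02 m).
It fails at once if the spanner was moved more than 20 mm (distance of spanner from where it was at the start of the episode above 0.02 m).
It also fails if it takes over 72 s, if anything falls off the work surface, if the arm or the gripper's body presses on something with over 40 N, if the wrist force passes 120 N, or if a joint passes its speed limit or range.

## Working session

There is one attempt and no reset: what is moved stays moved. The work goes in short steps, Python scripts to look and compute and a tool call to move; the robot and the scene stay as the last step left them, time stands still between calls to the robot, and variables do not carry over. Pictures are saved under pics/ and viewed, at most 10 in all, crops included, and the job is handed in when it is done.

Besides the shell and the picture viewer there is one more tool, called in YAML: its name, and indented under it one key for each argument. drive_tool: Moves the arm, as the interface text tells. Its arguments: {"type":"object","properties":{"targets":{"type":"array"}},"required":["targets"]}

```bash
mkdir -p pics; cat > h.py <<'E'
import numpy as np, cv2
from rig import bot, imaging, spotter
def snap(n,f=None):
    p=imaging.snapshot(n)
    if f: cv2.imwrite('pics/'+f,p['pixels'][:,:,::-1])
    return p
def cloud(p):
    v,u=np.mgrid[:400,:640]; z=p['z_map']
    c=np.stack([(u-p['cx'])/p['fx']*z,(v-p['cy'])/p['fy']*z,z],-1)
    R=np.array(p['rotation']); 
    return c@R.T+np.array(p['xyz'])
E
python3 - <<'E'
from h import *
s=bot.read_state();print(s)
a=snap('scene');b=snap('side')
print(np.shape(a['rotation']),a['xyz'],b['xyz'])
cv2.imwrite('pics/a.png',cv2.resize(np.vstack([a['pixels'],b['pixels']])[:,:,::-1],(480,600)))
cv2.imwrite('pics/scene.png',a['pixels'][:,:,::-1])
for n,p in(('scene',a),('side',b)):
  for t in('knob_grip','bolt_head','multimeter','pliers','spanner'):
    print(n,t,[(np.round(d['xyz'],4),round(d['p'],2)) for d in spotter.look_for(t,p)[:3]])
E
```

```text
{'time_s': 0.0, 'joint_positions': array([-8.44810258e+01,  3.02794606e+01,  8.21562885e+01,  1.23081879e-03,
        6.76884941e+01, -1.02270759e+01]), 'qvel': array([ 0.01430286, -0.04047625,  0.01694761,  0.08019409,  0.06227877,
       -0.02392703]), 'tau': array([ 8.40511548e-04, -4.40040100e+01, -1.76592261e+01,  6.33564382e-02,
        5.82059263e-02, -1.63356267e-04]), 'tcp_pos': array([ 0.16957636, -0.60082335,  0.23256684]), 'tcp_rot': array([-1.79877933e+02, -2.31789214e-02,  1.57455568e+01]), 'wrist_force': array([ 0.0462124 ,  0.51195703, -0.24567264]), 'torque': array([ 0.02257317,  0.02349781, -0.00557216]), 'finger_force': 0.0, 'opening': 0.08687651001050548}
(3,) [1.34250117 0.65297869 0.9703811 ] [ 0.5211257  -0.80816089  1.13137596]
scene knob_grip [(array([0.5153, 0.1645, 0.1603]), 0.81)]
scene bolt_head [(array([0.5558, 0.3289, 0.038 ]), 0.71), (array([ 0.5833, -0.307 ,  0.0044]), 0.57), (array([0.6106, 0.031 , 0.2054]), 0.5)]
scene multimeter [(array([0.5567, 0.3291, 0.0396]), 0.56)]
scene pliers []
scene spanner [(array([ 0.5867, -0.3071,  0.0043]), 0.66)]
side knob_grip []
side bolt_head [(array([0.6012, 0.0157, 0.2097]), 0.51)]
side multimeter [(array([0.5372, 0.34  , 0.0373]), 0.89)]
side pliers [(array([ 0.5281, -0.2264,  0.0127]), 0.77)]
side spanner [(array([ 0.5725, -0.3109,  0.006 ]), 0.62)]
```

View pics/scene.png

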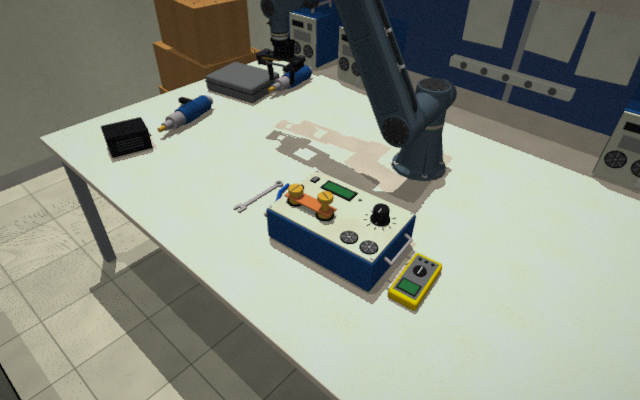

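The scene view (from the far side) shows the test set, with the bolts at about (296,190) and (325,198), the knob at (380,213), the multimeter at (415,280) and the spanner at (258,195). Next I'll get exact positions from the depth clouds.

```bash
cat >> h.py <<'E'
from scipy.spatial.transform import Rotation as Ro
def cloud(p):
    v,u=np.mgrid[:400,:640]; z=p['z_map']
    c=np.stack([(u-p['cx'])/p['fx']*z,(v-p['cy'])/p['fy']*z,z],-1)
    c=c@Ro.from_euler('xyz',p['rotation'],degrees=True).as_matrix().T+np.array(p['xyz'])
    c[z==0]=np.nan
    return c
E
python3 - <<'E'
from h import *
a=snap('scene');b=snap('side')
for p,n in((a,'scene'),(b,'side')):
    c=cloud(p); 
    box=(c[...,0]>.35)&(c[...,0]<.8)&(abs(c[...,1])<.3)&(c[...,2]>.08)&(c[...,2]<.3)
    z=c[...,2][box]; h,e=np.histogram(z,bins=np.arange(.08,.26,.004)); print(n,[(round(x,3),k) for x,k in zip(e,h) if k])
    top=box&(abs(c[...,2]-.13)<.008)
    q=c[top][:,:2].astype(np.float32); print('panel rect',cv2.minAreaRect(q), np.median(c[top][:,2]))
    hi=(box&(c[...,2]>.163)).astype(np.uint8)
    k,l,st,_=cv2.connectedComponentsWithStats(hi)
    for i in range(1,k):
        if st[i,4]>8:
            m=c[l==i]; print(st[i],m.min(0).round(4),m.max(0).round(4),np.median(m,0).round(4))
    v,u=np.where(box); 
    cv2.imwrite(f'pics/crop_{n}.png',cv2.resize(p['pixels'][v.min()-5:v.max()+5,u.min()-5:u.max()+5,::-1],None,fx=3.5,fy=3.5,interpolation=cv2.INTER_CUBIC)); print(u.min()-5,v.min()-5,v.max()-v.min(),u.max()-u.min())
E
```

```text
scene [(np.float64(0.08), np.int64(146)), (np.float64(0.084), np.int64(150)), (np.float64(0.088), np.int64(209)), (np.float64(0.092), np.int64(173)), (np.float64(0.096), np.int64(156)), (np.float64(0.1), np.int64(151)), (np.float64(0.104), np.int64(148)), (np.float64(0.108), np.int64(136)), (np.float64(0.112), np.int64(140)), (np.float64(0.116), np.int64(169)), (np.float64(0.12), np.int64(258)), (np.float64(0.124), np.int64(333)), (np.float64(0.128), np.int64(2484)), (np.float64(0.132), np.int64(2639)), (np.float64(0.136), np.int64(383)), (np.float64(0.14), np.int64(58)), (np.float64(0.144), np.int64(30)), (np.float64(0.148), np.int64(35)), (np.float64(0.152), np.int64(98)), (np.float64(0.156), np.int64(322)), (np.float64(0.16), np.int64(59)), (np.float64(0.164), np.int64(31)), (np.float64(0.168), np.int64(43)), (np.float64(0.172), np.int64(106)), (np.float64(0.176), np.int64(70)), (np.float64(0.18), np.int64(71)), (np.float64(0.184), np.int64(47)), (np.float64(0.188), np.int64(7)), (np.float64(0.192), np.int64(12)), (np.float64(0.196), np.int64(19)), (np.float64(0.2), np.int64(20)),
[... 1444 characters left out ...]
(0.184), np.int64(135)), (np.float64(0.188), np.int64(13)), (np.float64(0.192), np.int64(10)), (np.float64(0.196), np.int64(20)), (np.float64(0.2), np.int64(21)), (np.float64(0.204), np.int64(65)), (np.float64(0.208), np.int64(122)), (np.float64(0.212), np.int64(6))]
panel rect ((0.5499998927116394, 0.045677781105041504), (0.2593732178211212, 0.3808845579624176), 5.579154014587402) 0.132945930067927
[283 150  18  16 206] [0.4807 0.1302 0.163 ] [0.5277 0.1808 0.1835] [0.5036 0.1519 0.1762]
[322 175  19  21 273] [0.5794 0.0017 0.1635] [0.6247 0.048  0.2138] [0.6011 0.0202 0.2077]
[331 213  19  19 279] [ 0.5909 -0.1061  0.1668] [ 0.6357 -0.0606  0.1912] [ 0.6123 -0.088   0.1841]
252 138 133 117
```

drive_tool:
  targets:
    - [[30,-36,-6,0,0,0,0],[30,-36,-6,0,0,0,0],[30,-36,-6,0,0,0,0],[30,-36,-6,0,0,0,0],[30,-36,-6,0,0,0,0],[30,-36,-6,0,0,0,0],[30,-36,-6,0,0,0,0],[30,-36,-6,0,0,0,0]]

```text
time_s: 1.5
tcp_pos: [0.3229, -0.2576, 0.2821]
tcp_rot: [180.0, -0.0, 15.7]
wrist_force: [1.1, -0.3, -0.2]
opening: 0.0869
finger_force: 0.0
```

drive_tool:
  targets:
    - [[30,-36,0,0,0,0,0],[30,-36,0,0,0,0,0],[30,-36,0,0,0,0,0],[30,-36,0,0,0,0,0],[30,-36,0,0,0,0,0],[30,-36,0,0,0,0,0],[30,-36,0,0,0,0,0],[0,0,0,0,0,0,0]]

```text
time_s: 2.3
tcp_pos: [0.4579, 0.045, 0.2819]
tcp_rot: [-179.9, -0.2, 16.2]
wrist_force: [-0.2, -0.4, 0.5]
opening: 0.087
finger_force: 0.0
```

```bash
cat >> h.py <<'E'
def to(x,y,z,s=None):
    s=s or bot.read_state(); R=Ro.from_euler('xyz',s['tcp_rot'],degrees=True).as_matrix()
    return (R.T@(np.array([x,y,z])-s['tcp_pos'])*1000).round(1)
E
python3 - <<'E'
from h import *
p=snap('wrist','w1.png'); s=bot.read_state()
print(s['time_s'],s['tcp_pos'],s['tcp_rot'],s['joint_positions'].round(1),to(.505,.157,.19))
for t in('knob_grip','bolt_head'): print(t,[(np.round(d['xyz'],4),round(d['p'],2)) for d in spotter.look_for(t,p)[:3]])
E
```

```text
2.35 [0.45680044 0.04275144 0.28166326] [ 1.79987597e+02 -3.89375226e-02  1.60855494e+01] [ -8.7  13.6 101.5   0.   64.9  65.3] [ 77.9 -96.4  91.7]
knob_grip [(array([0.5017, 0.1464, 0.1764]), 0.76)]
bolt_head [(array([0.5892, 0.024 , 0.2085]), 0.56)]
```

View pics/w1.png

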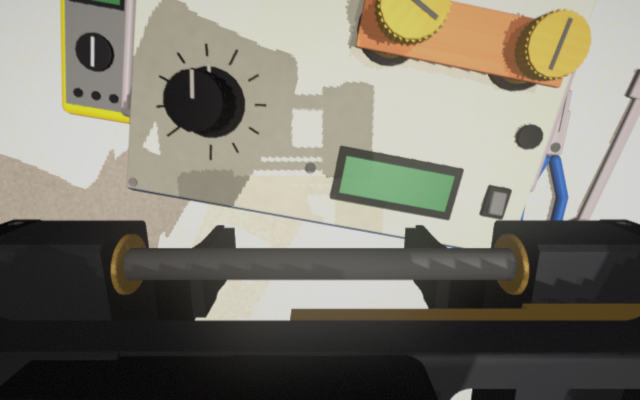

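The wrist view shows the knob at about (193,97) with its pointer roughly mid-scale (pointing up), the tall bolt at (412,10), and the low bolt at (555,45). I'll go to the knob.

drive_tool:
  targets:
    - [[26,-32,0,0,0,0,0],[26,-32,0,0,0,0,0],[26,-32,10,0,0,0,0],[0,0,40,0,0,0,0],[0,0,40,0,0,0,0],[0,0,0,0,0,0,0],[0,0,0,0,0,0,0]]

```text
time_s: 3.15
tcp_pos: [0.5053, 0.1523, 0.1917]
tcp_rot: [-180.0, 0.1, 15.6]
wrist_force: [-0.6, -0.3, 0.1]
opening: 0.0874
finger_force: 0.0
```

```bash
python3 - <<'E'
from h import *
s=bot.read_state()
print(s['time_s'],s['tcp_pos'],s['tcp_rot'],s['joint_positions'].round(1),to(.505,.157,.152))
E
```

```text
3.15 [0.50526232 0.15232625 0.19168556] [-1.79993020e+02  8.31853985e-02  1.55969685e+01] [ 4.6 26.1 98.5 -0.  55.5 79. ] [ 1.1 -4.6 39.7]
```

drive_tool:
  targets:
    - [[1,-4.5,0,0,0,0,0],[0,0,20,0,0,0,0.2],[0,0,19,0,0,0,0.2],[0,0,0,0,0,0,1],[0,0,0,0,0,0,1],[0,0,0,0,0,0,1],[0,0,0,0,0,0,1],[0,0,0,0,0,0,1]]

```text
time_s: 3.95
tcp_pos: [0.5061, 0.1581, 0.1539]
tcp_rot: [179.9, -0.2, 15.8]
wrist_force: [-0.2, -2.6, 5.4]
opening: 0.0453
finger_force: 30.0
```

drive_tool:
  targets:
    - [[0,0,0,0,0,-8,1],[0,0,0,0,0,-8,1],[0,0,0,0,0,-8,1],[0,0,0,0,0,-8,1],[0,0,0,0,0,-8,1],[0,0,0,0,0,-8,1],[0,0,0,0,0,-8,1],[0,0,0,0,0,-8,1]]

```text
time_s: 4.75
tcp_pos: [0.5047, 0.1593, 0.1539]
tcp_rot: [-180.0, -0.1, 80.0]
wrist_force: [-3.1, 1.6, 8.0]
opening: 0.0458
finger_force: 30.0
```

```bash
python3 - <<'E'
from h import *
s=bot.read_state()
print(s['time_s'],s['tcp_rot'],s['joint_positions'].round(1),s['torque'],s['wrist_force'],s['tau'][5])
E
```

```text
4.75 [-1.79993059e+02 -9.42982638e-02  8.00223253e+01] [5.400e+00 2.940e+01 1.003e+02 1.000e-01 5.030e+01 1.530e+01] [ 0.26428404  0.37852961 -0.08443415] [-3.12823299  1.63910531  7.97942038] 0.8358501456677914
```

drive_tool:
  targets:
    - [[0,0,0,0,0,-8,1],[0,0,0,0,0,-8,1],[0,0,0,0,0,-8,1],[0,0,0,0,0,-8,1],[0,0,0,0,0,-8,1],[0,0,0,0,0,-8,1],[0,0,0,0,0,-8,1]]

```text
time_s: 5.45
tcp_pos: [0.5032, 0.1589, 0.1538]
tcp_rot: [-179.9, -0.2, 136.1]
wrist_force: [-4.9, -0.2, 11.0]
opening: 0.0452
finger_force: 30.0
```

```bash
cat >st.py <<'E'
from h import *
s=bot.read_state()
print(s['time_s'],s['tcp_pos'].round(4),s['tcp_rot'].round(2),s['joint_positions'].round(1),s['torque'].round(3),s['wrist_force'].round(2),s['opening'])
E
python3 st.py
```

```text
5.45 [0.5032 0.1589 0.1538] [-1.7989e+02 -1.5000e-01  1.3605e+02] [ 5.400e+00  2.940e+01  1.004e+02  1.000e-01  5.040e+01 -4.070e+01] [ 0.017  0.695 -0.067] [-4.89 -0.2  11.03] 0.045234680449281715
```

drive_tool:
  targets:
    - [[0,0,0,0,0,-6,1],[0,0,0,0,0,-6,1],[0,0,0,0,0,-6,1],[0,0,0,0,0,-6,1]]

```text
time_s: 5.85
tcp_pos: [0.5029, 0.1582, 0.1531]
tcp_rot: [-179.9, -0.2, 159.8]
wrist_force: [-3.4, -2.8, 3.7]
opening: 0.0449
finger_force: 30.0
```

```bash
python3 st.py
```

```text
5.85 [0.5029 0.1582 0.1531] [-179.92   -0.23  159.77] [  5.3  29.4 100.4   0.   50.4 -64.5] [-0.39   0.552 -0.865] [-3.37 -2.81  3.68] 0.04488492617381238
```

drive_tool:
  targets:
    - [[0,0,0,0,0,0,0],[0,0,0,0,0,0,0],[0,0,0,0,0,0,0],[0,0,-40,0,0,0,0],[0,0,-45,0,0,0,0],[-35,-22,0,0,0,8,0],[0,0,0,0,0,8,0],[0,0,0,0,0,8,0]]

```text
time_s: 6.65
tcp_pos: [0.5314, 0.1251, 0.2381]
tcp_rot: [179.9, 0.1, 135.3]
wrist_force: [0.3, -0.4, 0.1]
opening: 0.0864
finger_force: 0.0
```

drive_tool:
  targets:
    - [[0,0,0,0,0,8,0],[0,0,0,0,0,8,0],[0,0,0,0,0,8,0]]

```text
time_s: 6.95
tcp_pos: [0.5305, 0.1259, 0.2374]
tcp_rot: [180.0, -0.0, 111.4]
wrist_force: [-0.4, 0.0, 0.6]
opening: 0.0872
finger_force: 0.0
```

```bash
python3 st.py; python3 - <<'E'
from h import *
p=snap('wrist','w2.png'); q=snap('scene'); cv2.imwrite('pics/s2.png',cv2.resize(q['pixels'][170:250,280:420,::-1],None,fx=5,fy=5,interpolation=cv2.INTER_CUBIC))
cv2.imwrite('pics/both.png',np.vstack([p['pixels'][:,:,::-1],cv2.resize(q['pixels'][180:235,330:430,::-1],(640,350),interpolation=cv2.INTER_CUBIC)])[:750:1][::1] if 0 else cv2.resize(np.vstack([p['pixels'][:,:,::-1],cv2.resize(q['pixels'][180:235,330:430,::-1],(640,350),interpolation=cv2.INTER_CUBIC)]),(512,600)))
print(to(.603,.0265,.235))
E
```

```text
6.95 [0.5305 0.1259 0.2374] [179.98  -0.   111.37] [  1.6  23.8  93.4   0.   62.8 -19.8] [ 0.027 -0.086 -0.005] [-0.44  0.    0.6 ] 0.08720323877789639
[-119.2   30.6    2.4]
```

View pics/both.png

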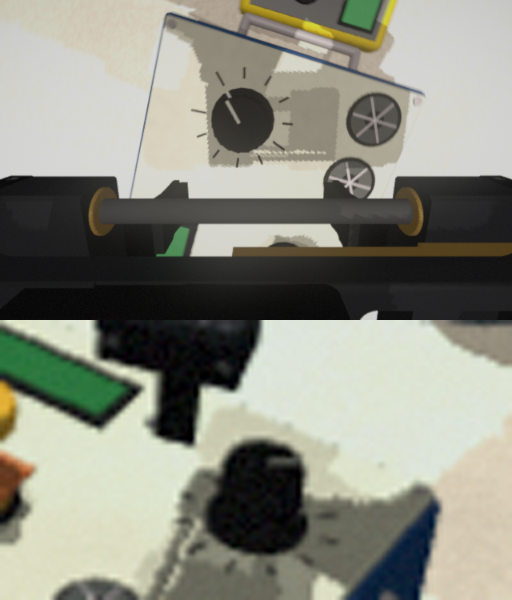

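The wrist view shows the pointer at the scale's anticlockwise end tick (pointer tip near (228,98), end tick near (217,75)), consistent with the 0.87 N m stop torque. I'll check the angle numerically.

```bash
python3 - <<'E'
from h import *
p=snap('wrist'); R=Ro.from_euler('xyz',p['rotation'],degrees=True).as_matrix(); o=np.array(p['xyz'])
def plane(uv,z):
    d=np.c_[(uv[:,0]-p['cx'])/p['fx'],(uv[:,1]-p['cy'])/p['fy'],np.ones(len(uv))]@R.T
    return (o+d*((z-o[2])/d[:,2])[:,None])[:,:2]
g=cv2.cvtColor(p['pixels'],cv2.COLOR_RGB2GRAY)
v,u=np.mgrid[:400,:640]; uv=np.c_[u.ravel(),v.ravel()].astype(float)
c=np.array([.5045,.158])
q=plane(uv,.174)-c; m=(np.hypot(*q.T)<.018)&(g.ravel()>90); w=q[m]
_,_,V=np.linalg.svd(w-w.mean(0)); print('pointer n',m.sum(),'mean dir',np.degrees(np.arctan2(*w.mean(0)[::-1])),'line',np.degrees(np.arctan2(V[0,1],V[0,0])),w.mean(0))
t=plane(uv,.131)-c; r=np.hypot(*t.T); m=((r>.034)&(r<.05)&(g.ravel()<70)).reshape(400,640).astype(np.uint8)
k,l,st,_=cv2.connectedComponentsWithStats(m)
a=[]
for i in range(1,k):
    if st[i,4]>8:
        x=t[(l==i).ravel()].mean(0); a.append((round(np.degrees(np.arctan2(x[1],x[0])),1),round(float(np.hypot(*x)),4),int(st[i,4])))
print(sorted(a))
E
```

```text
pointer n 122 mean dir 151.14944822207127 line -39.53575936059895 [-0.0086121   0.00474444]
[(np.float64(-16.4), 0.0458, 9), (np.float64(46.7), 0.0411, 21), (np.float64(78.9), 0.0409, 22), (np.float64(111.1), 0.0415, 25), (np.float64(142.8), 0.0423, 36)]
```

The pointer is at 140.5°, the end tick at about 143°, and the stop torque was clear, so the knob is on zero. On to the bolt.

drive_tool:
  targets:
    - [[-40,10,0,0,0,0,0],[-40,10,0,0,0,0,0],[-39,10.5,0,0,0,0,0],[0,0,0,0,0,0,0],[0,0,0,0,0,0,0],[0,0,0,0,0,0,0]]

```text
time_s: 7.7
tcp_pos: [0.6016, 0.0273, 0.2372]
tcp_rot: [-179.9, -0.1, 111.8]
wrist_force: [0.5, -0.1, 0.3]
opening: 0.087
finger_force: 0.0
```

```bash
python3 st.py; python3 - <<'E'
from h import *
print(to(.603,.0265,.189))
for n in('scene','side'):
    p=snap(n); c=cloud(p)
    t=(abs(c[...,0]-.603)<.035)&(abs(c[...,1]-.026)<.035)&(abs(c[...,2]-.208)<.004)
    w=c[t]; print(n,len(w),w.min(0),w.max(0),np.median(w,0))
E
```

```text
7.7 [0.6016 0.0273 0.2372] [-1.7993e+02 -7.0000e-02  1.1183e+02] [ -8.   28.3  85.2   0.   66.7 -29.9] [-0.025 -0.092  0.018] [ 0.46 -0.1   0.33] 0.08695081702999248
[-1.3  1.  48.2]
scene 73 [0.58326278 0.01091847 0.20405955] [0.62237717 0.04748141 0.21191458] [0.59798546 0.03360891 0.20719298]
side 191 [0.58045769 0.00377411 0.20401639] [0.62437519 0.04781932 0.21189103] [0.60196928 0.02436465 0.20840505]
```

drive_tool:
  targets:
    - [[-1,1,24,0,0,0,0],[0,0,24,0,0,0,0.2],[0,0,0,0,0,0,0.4],[0,0,0,0,0,0,1],[0,0,0,0,0,0,1],[0,0,0,0,0,0,1],[0,0,0,0,0,0,1]]

```text
time_s: 8.5
tcp_pos: [0.6045, 0.0259, 0.1907]
tcp_rot: [179.9, 0.1, 111.8]
wrist_force: [-0.7, -0.6, 0.2]
opening: 0.0469
finger_force: 2.3
```

```bash
python3 st.py
```

```text
8.5 [0.6045 0.0259 0.1907] [1.7991e+02 6.0000e-02 1.1176e+02] [ -8.1  31.5  87.6  -0.   60.8 -29.9] [-0.221  0.325 -0.059] [-0.73 -0.61  0.22] 0.04694352716764407
```

drive_tool:
  targets:
    - [[0,0,0,0,0,0,1],[0,0,0,0,0,0,1],[0,0,1,0,0,0,1],[0,0,1,0,0,0,1],[0,0,0,0,0,0,1]]

```text
time_s: 9.0
tcp_pos: [0.603, 0.0254, 0.1902]
tcp_rot: [-179.9, 0.0, 111.8]
wrist_force: [-6.4, -1.0, 14.6]
opening: 0.0436
finger_force: 30.0
```

```bash
python3 st.py
```

```text
9.0 [0.603  0.0254 0.1902] [-1.7991e+02  5.0000e-02  1.1178e+02] [ -8.1  31.5  87.7  -0.1  60.8 -29.9] [-0.381  1.229  0.058] [-6.43 -1.03 14.57] 0.04355693348278393
```

drive_tool:
  targets:
    - [[0,0,0,0,0,-7,1],[0,0,0,0,0,-7,1],[0,0,0,0,0,-7,1],[0,0,0,0,0,-7,1]]

```text
time_s: 9.4
tcp_pos: [0.6034, 0.0257, 0.1903]
tcp_rot: [-180.0, 0.0, 140.0]
wrist_force: [-6.3, -0.1, 14.4]
opening: 0.0433
finger_force: 30.0
```

drive_tool:
  targets:
    - [[0,0,0,0,0,-7,1],[0,0,0,0,0,-7,1],[0,0,0,0,0,0,1]]

```text
time_s: 9.7
tcp_pos: [0.6036, 0.0259, 0.1904]
tcp_rot: [-180.0, 0.0, 153.9]
wrist_force: [-5.7, 0.6, 15.0]
opening: 0.043
finger_force: 30.0
```

drive_tool:
  targets:
    - [[0,0,0,0,0,-7,1],[0,0,0,0,0,-7,1],[0,0,0,0,0,-5,1]]

```text
time_s: 10.0
tcp_pos: [0.6037, 0.0263, 0.1904]
tcp_rot: [180.0, 0.0, 173.0]
wrist_force: [-6.1, 1.4, 14.7]
opening: 0.0429
finger_force: 30.0
```

drive_tool:
  targets:
    - [[0,0,0,0,0,-7,1],[0,0,0,0,0,-7,1],[0,0,0,0,0,-5,1]]

```text
time_s: 10.3
tcp_pos: [0.6037, 0.0267, 0.1903]
tcp_rot: [180.0, 0.1, -168.0]
wrist_force: [-6.5, 1.5, 13.4]
opening: 0.0433
finger_force: 30.0
```

drive_tool:
  targets:
    - [[0,0,0,0,0,-7,1],[0,0,0,0,0,-7,1],[0,0,0,0,0,-5,1]]

```text
time_s: 10.6
tcp_pos: [0.6035, 0.027, 0.1886]
tcp_rot: [179.9, 0.1, -149.0]
wrist_force: [-4.5, 3.3, 6.6]
opening: 0.0431
finger_force: 30.0
```

```bash
python3 st.py
```

```text
10.6 [0.6035 0.027  0.1886] [ 1.7993e+02  7.0000e-02 -1.4904e+02] [-8.100e+00  3.160e+01  8.780e+01  1.000e-01  6.060e+01 -1.291e+02] [ 0.223  0.346 -0.139] [-4.5   3.34  6.58] 0.04308647754621542
```

drive_tool:
  targets:
    - [[0,0,1,0,0,0,1],[0,0,1,0,0,0,1],[0,0,0,0,0,0,1]]

```text
time_s: 10.9
tcp_pos: [0.6035, 0.027, 0.1885]
tcp_rot: [180.0, 0.1, -149.2]
wrist_force: [-6.5, 2.2, 15.6]
opening: 0.0432
finger_force: 30.0
```

```bash
python3 st.py
```

```text
10.9 [0.6035 0.027  0.1885] [ 1.7996e+02  7.0000e-02 -1.4923e+02] [-8.100e+00  3.160e+01  8.780e+01  1.000e-01  6.050e+01 -1.289e+02] [0.318 0.836 0.095] [-6.51  2.23 15.61] 0.043184946904338745
```

drive_tool:
  targets:
    - [[0,0,-1,0,0,0,1],[0,0,-1,0,0,0,0.3],[0,0,0,0,0,0,0.3],[0,0,0,0,0,-7,0.3],[0,0,0,0,0,-7,0.3],[0,0,0,0,0,-7,0.3],[0,0,0,0,0,-7,0.3],[0,0,0,0,0,0,0.3]]

```text
time_s: 11.7
tcp_pos: [0.6043, 0.0257, 0.1871]
tcp_rot: [-180.0, 0.0, -121.3]
wrist_force: [-0.3, 0.7, 0.0]
opening: 0.0605
finger_force: 0.0
```

```bash
python3 st.py; python3 - <<'E'
from h import *
p=snap('side'); c=cloud(p)
for z,a in(((.604,.027),'loose'),((.614,-.0825),'low')):
    t=(np.hypot(c[...,0]-z[0],c[...,1]-z[1])<.02)&(c[...,2]>.175)&(c[...,2]<.215)
    w=c[t]; print(a,len(w),np.median(w,0))
E
```

```text
11.7 [0.6043 0.0257 0.1871] [-1.7998e+02  2.0000e-02 -1.2129e+02] [  -8.1   31.8   87.7    0.    60.5 -156.9] [ 0.165 -0.04  -0.021] [-0.34  0.68  0.05] 0.06052541159855796
loose 133 [0.60236631 0.02237214 0.20684269]
low 171 [ 0.6146709  -0.08335979  0.1845006 ]
```

drive_tool:
  targets:
    - [[0,0,0,0,0,0,1],[0,0,0,0,0,0,1],[0,0,0,0,0,0,1],[0,0,0,0,0,0,1],[0,0,0,0,0,0,1],[0,0,0,0,0,0,1]]

```text
time_s: 12.35
tcp_pos: [0.6026, 0.0267, 0.1873]
tcp_rot: [179.8, -0.0, -121.3]
wrist_force: [-4.0, 3.2, 2.9]
opening: 0.0429
finger_force: 30.0
```

drive_tool:
  targets:
    - [[0,0,0.5,0,0,8,1],[0,0,0.1,0,0,8,1],[0,0,0.1,0,0,8,1],[0,0,0.1,0,0,8,1],[0,0,0.1,0,0,8,1]]

```text
time_s: 12.85
tcp_pos: [0.6028, 0.0265, 0.187]
tcp_rot: [179.9, -0.1, -161.6]
wrist_force: [-5.1, 2.3, 5.4]
opening: 0.0432
finger_force: 30.0
```

```bash
python3 st.py
```

```text
12.85 [0.6028 0.0265 0.187 ] [ 1.7991e+02 -1.1000e-01 -1.6157e+02] [  -8.1   31.8   87.8    0.    60.5 -116.5] [0.815 0.762 0.016] [-5.12  2.31  5.37] 0.04319877100740399
```

drive_tool:
  targets:
    - [[0,0,0.06,0,0,8,1],[0,0,0.06,0,0,8,1],[0,0,0.06,0,0,8,1],[0,0,0.06,0,0,8,1],[0,0,0.06,0,0,8,1],[0,0,0.06,0,0,8,1],[0,0,0.06,0,0,8,1],[0,0,0.06,0,0,8,1]]

```text
time_s: 13.65
tcp_pos: [0.6028, 0.0262, 0.1865]
tcp_rot: [-179.9, -0.1, 134.4]
wrist_force: [-6.2, 2.1, 5.0]
opening: 0.0431
finger_force: 30.0
```

drive_tool:
  targets:
    - [[0,0,0.06,0,0,8,1],[0,0,0.06,0,0,8,1],[0,0,0.06,0,0,8,1],[0,0,0.06,0,0,8,1],[0,0,0.06,0,0,8,1],[0,0,0.06,0,0,8,1],[0,0,0.06,0,0,8,1],[0,0,0.06,0,0,8,1]]

```text
time_s: 14.45
tcp_pos: [0.6024, 0.0261, 0.1861]
tcp_rot: [-179.9, 0.1, 70.5]
wrist_force: [-7.8, 2.0, 4.2]
opening: 0.0432
finger_force: 30.0
```

```bash
python3 st.py
```

```text
14.45 [0.6024 0.0261 0.1861] [-1.7987e+02  7.0000e-02  7.0470e+01] [-8.1 31.8 87.9 -0.  60.4 11.5] [0.132 0.622 0.033] [-7.84  1.97  4.23] 0.04317304568463622
```

drive_tool:
  targets:
    - [[0,0,0.06,0,0,8,1],[0,0,0.06,0,0,8,1],[0,0,0.06,0,0,8,1],[0,0,0.06,0,0,8,1],[0,0,0.06,0,0,8,1],[0,0,0.06,0,0,8,1],[0,0,0.06,0,0,8,1],[0,0,0.06,0,0,8,1]]

```text
time_s: 15.25
tcp_pos: [0.6022, 0.0263, 0.1857]
tcp_rot: [-180.0, 0.2, 6.5]
wrist_force: [-6.3, 2.8, 6.1]
opening: 0.0432
finger_force: 30.0
```

drive_tool:
  targets:
    - [[0,0,0.06,0,0,8,1],[0,0,0.06,0,0,8,1],[0,0,0.06,0,0,8,1],[0,0,0.06,0,0,8,1],[0,0,0.06,0,0,8,1],[0,0,0.06,0,0,8,1],[0,0,0.06,0,0,8,1],[0,0,0.06,0,0,8,1]]

```text
time_s: 16.05
tcp_pos: [0.6023, 0.0266, 0.1852]
tcp_rot: [179.9, 0.1, -57.5]
wrist_force: [-5.7, 3.2, 6.1]
opening: 0.0431
finger_force: 30.0
```

drive_tool:
  targets:
    - [[0,0,0.06,0,0,8,1],[0,0,0.06,0,0,8,1],[0,0,0,0,0,0,1],[0,0,0,0,0,0,1],[0,0,0,0,0,0,1],[0,0,0,0,0,0,1]]

```text
time_s: 16.65
tcp_pos: [0.6024, 0.0266, 0.1851]
tcp_rot: [179.8, 0.1, -73.3]
wrist_force: [-5.1, 4.1, 6.3]
opening: 0.043
finger_force: 30.0
```

```bash
python3 st.py; python3 - <<'E'
from h import *
p=snap('side'); c=cloud(p)
for z,a in(((.604,.027),'loose'),((.614,-.0825),'low')):
    t=(np.hypot(c[...,0]-z[0],c[...,1]-z[1])<.02)&(c[...,2]>.175)&(c[...,2]<.215)
    w=c[t]; print(a,len(w),np.median(w,0))
E
```

```text
16.65 [0.6024 0.0266 0.1851] [ 1.7985e+02  1.0000e-01 -7.3250e+01] [ -8.1  31.9  88.    0.   60.3 155.1] [ 0.647  1.114 -0.081] [-5.15  4.13  6.35] 0.0430222963752431
loose 133 [0.6068074  0.02267312 0.20454602]
low 174 [ 0.61390529 -0.08395938  0.18485567]
```

The hand turned 312° clockwise and came down 2.2 mm. The side camera agrees, with the head about 2.3 mm lower. The grip is holding at 30 N, so I'm handing in.

```bash
python3 -c "
from rig import bot
print(bot.hand_in())"
```

```text
the job is handed in; nothing more can be done
None
```

I handed the job in at 16.7 s. The knob is on its zero stop, and the bolt dropped into the thread, then was screwed in 312° (about 2.2 mm) and is still gripped at 30 N. I opened the grip once, after the drop, to gain wrist range, and no pass/fail verdict was returned.

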